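Gauge the gap under a rocking stove's foot

ROBOT

A 6-joint arm with a two-finger parallel gripper is mounted at the origin on the work surface. World frame = base frame: x ahead of the robot, y to its left, z up, the work surface at z = 0. Lengths are in m, angles in rad, forces in N, time in s.
With the tool pointing down it reaches from about 0.3 to 0.85 m from the base axis. Payload 5.4 kg.
Tool frame: the origin (TCP) lies midway between the tips of the shut fingers; the grasp point (between the pads) lies 19 mm behind it (pinch_z is the distance from the TCP to the grasp point, in m); z points along the fingers, y is the direction in which the jaws open and shut (so a half turn about z gives the same grasp; the last joint's range is limited). The gripper opens to 85 mm and grips with 20 to 120 N. Pads are 22 mm wide; open, the fingers measure 114 mm over their backs; the gripper's body (76 mm by 85 mm) begins 54 mm behind the grasp point. The pads swing forward as they close: fully open they stand 13 mm farther back than shut.
Start: joints at [-1.515, 0.158, 1.597, -0, 1.386, -0.21], TCP at [0.151, -0.555, 0.2] pointing down, gripper open.
Joint ranges: [-2.91, 2.91], [-0.94, 2.29], [0.18, 2.7], [-1.29, 4.43], [0.17, 2.64], [-3, 3]. Speed limits (rad/s): [2.57, 2.57, 3.14, 3.14, 3.14, 3.14].

INTERFACE

Orientations are given as a unit quaternion [w, x, y, z].
In Python, from rig import * gives the robot as it stands. The module is installed in compiled form; this text tells all that it offers.
- The arm moves only by the tool jog_arm, never from a script. Its argument "commands" is a list of rows, each an object of numbers: "gripper": the gripper's target within -1 to 1 (shut at 1, half-way at 0, fully open at -1); "dx", "dy", "dz": the shift along the world's x, y, z in mm; "roll": the turn about the world's z in degrees. In form: [{"gripper": .., "dx": .., "dy": .., "dz": .., "roll": ..}, ...]. A call has exactly 10 rows; each row is the pose to reach, as a shift and turn from the pose commanded when the call began; what a row does not reach only later rows make up. A row lasts 1/12 s, in which the tool goes at most 41.7 mm and 7.16 degrees, less where a joint would pass 70% of its speed; a pose out of reach is approached as far as the arm can. A call with a gripper value outside its range is refused whole. The fingers move at their own pace and stop on an object; "grip_force" is the grip in N (left out, the last holds). Time passes only in rows, so rows that repeat a pose let the fingers close, or fill a call up. It gives the time, the measured TCP pose, the force and the opening at its end, in the units of the state.
- read_state(): the state, without advancing time (a new reading comes with each control period).
- camera(name): name is "scene" or "top" or "wrist"; returns the picture (400x640x3 uint8, red, green, blue); there is no depth.
- camera_info(name): a dict with "vertical_fov" (degrees; the focal length in pixels is half the picture's height over the tangent of half this angle, whatever the lens; pixels are square), "cx", "cy" (the principal point, pixels), "extrinsics" (4x4, takes a point from camera to world coordinates); the wrist camera has in their place "T_tool_cam" (4x4, takes a point from camera to tool coordinates, whose origin is the TCP and whose axes are the flange's). Camera axes: x right, y down, z forward; pixel columns grow to the right and rows downward; lengths in m; the calibration is good to about 2 mm. A picture is of the moment at which its call begins: read the wrist's pose just before it. camera_info takes no time and is no camera call.
- job_done(): hands the job in, once; it reports no verdict.
Trained networks look in the newest picture that a camera, given by its name, has taken for a name from the list of things; names that differ only in an ending like _2 or _b are one class to them, and where a whole thing is asked for, a point or a joint stands for the part that bears it (a point fixed in the world has none). Each returns a list of dicts, best first, with "p" (0 to 1); they miss things now and then, are a little off and sometimes report something else, mostly with a low value. They report only what shows in the picture. A call takes as long as a camera call.
- look_for(camera, label): "box" ([left, top, right, bottom] in pixels, round what is visible of it).
- outline_of(camera, label): "pixels" (400x640 bool, what is visible of it) and "box" ([left, top, right, bottom] in pixels, round what is visible of it).
- mark_of(camera, label): "pixel" ([row, column] in pixels: a listed point, or the origin of a listed thing).
The state is a dict: "t": time; "q": joint angles; "qd": joint speeds; "effort": joint torques, N m; "tool_pos": TCP position; "orientation": TCP orientation; "contact_force": force on the tool from outside, world axes, zero at the start; "ft_torque": the same for the moment, N m; "grip_width": finger opening in m.
Only numpy, scipy, OpenCV 4.12 (cv2) and the standard library are available. Lean on these libraries where they do the work, as an engineer would, in place of code of your own. Each camera call takes 0.05 s, during which the arm holds its last target. There are 200 camera calls.

TASK

The stove on the left rocks because its far right rubber foot hangs clear of the granite by an unknown gap. Take the colour-coded leaf gauge and, keeping it flat on the stone, slide its leaves under the middle of that foot one after another, from the thinnest (yellow) up, until one binds between foot and stone; leave that first binding leaf lying there under the foot so that I can read it off, and let go. Feel your way gently: do not force a thicker leaf in or shove the stove, and leave the other things alone.

Things in the scene. Friction and masses are not known exactly. Their poses are not given: they have to be found in the camera images.
- stove: Steel single-burner gas stove on the left, fixed. 300 x 300 mm, underside 38 mm and top 90 mm above the granite, pan support to 126. Origin on the granite under its centre; x away from its front (the black knob, towards the robot), y left, z up. Four black rubber feet 26 mm across, axes 132 mm from the centre in x and y. The far right one (x +132, y -132) hangs clear of the granite
- foot (a point): Point on the granite below the axis of the hanging foot, axes as the stove's; it tells nothing of the foot's height. The gap under the foot is unknown, 3.6 to 8.6 mm. The foot's flat underside is 17 mm across with a rounded rim; pushed up it gives 5 N per mm, so a binding leaf (up to 2 mm thicker than the gap) is squeezed with up to 10 N, the next one with over 10
- gauge: Loose leaf gauge, about 80 g: a flat comb of a grey handle, a grey cross bar (x 35 to 55 mm, 122 wide, 12 high) and four leaves side by side (x 55 to 120, each 18 wide, 34 apart) whose last 12 mm taper to a tip 2.4 mm thinner. Origin on the flat underside below mid-handle; x towards the leaf tips, y left, z up. At the start the leaves point left (+y) within about 0.5 rad
- gauge_handle (a point): Centre of the gauge's handle, half-way up (17 mm above the underside): grip here across the width. The handle is 72 mm long (x -36 to +36), 14 mm wide, 34 mm high. Axes as the gauge's. A hand that leans on the gauge adds drag on the stone; one that holds it off the stone makes a leaf bind too early
- leaf1 (a point): On the underside of the yellow leaf, 3 mm thick (thinnest): x 98, y +51 mm in the gauge's frame, 22 mm behind the tip, where the leaf is full thickness: this point goes below the foot's axis. A loose leaf slides with the drag of the gauge's weight (0.5 N); a binding one needs a push of about 1.6 times its squeeze while the taper passes under the rim, then 1.2 times
- leaf2 (a point): The same point of the green leaf, 5 mm thick: x 98, y +17 mm
- leaf3 (a point): The same point of the blue leaf, 7 mm thick: x 98, y -17 mm
- leaf4 (a point): The same point of the red leaf, 9 mm thick (thickest): x 98, y -51 mm
- stove2: The second, like stove, on the right, fixed; all its feet stand on the granite. Not part of the job
- tawa: Aluminium tawa, 280 mm disc with a long handle, lying on the right stove. Leave alone
- spatula: Flat wooden dosa spatula, 300 mm long, lying on the counter. Leave alone
- davara: Steel davara (wide cup), 112 mm across, 42 mm high. Leave alone
- tumbler: Steel tumbler, 74 mm across, 88 mm high. Leave alone
- filter: Steel coffee filter, 76 mm across, 171 mm high with its knob. Leave alone
- dabba: Round steel spice box, 174 mm across, 81 mm high. Leave alone
- pod: Empty white plastic pod, 42 mm across, 30 mm high. Leave alone
- lighter: Red gas lighter, 240 mm long, lying on the counter. Leave alone

How it is judged:
By the outcome, as a careful person would: the job done as asked, in the order asked, and still so for the second after the job is handed in, with the robot touching nothing.
It also fails if it takes over 64 s, if anything falls off the work surface, if the arm or the gripper's body presses on something with over 40 N, if the wrist force passes 120 N, or if a joint passes its speed limit or range.

## Working session

There is one attempt and no reset: what is moved stays moved. The work goes in short steps, Python scripts to look and compute and a tool call to move; the robot and the scene stay as the last step left them, time stands still between calls to the robot, and variables do not carry over. Pictures are saved under pics/ and viewed, about 8 in all and at most 12, crops included, and the job is handed in when it is done.

Besides the shell and the picture viewer there is one more tool, called after "Emit:" as name(argument=value, ...), one argument or row to a line, values as JSON. jog_arm: Moves the arm, as the interface text tells. Its arguments: {"type":"object","properties":{"commands":{"type":"array","items":{"type":"object","properties":{"gripper":{"type":"number"},"dx":{"type":"number"},"dy":{"type":"number"},"dz":{"type":"number"},"roll":{"type":"number"}}}},"grip_force":{"type":"number"}},"required":["commands"]}

```bash
mkdir -p pics
cat > h.py <<'E'
from rig import *
import numpy as np, cv2
from scipy.spatial.transform import Rotation as R
def save(im,n): cv2.imwrite('pics/'+n+'.png',im[:,:,::-1])
def toolT():
    s=read_state();T=np.eye(4);w,x,y,z=s['orientation']
    T[:3,:3]=R.from_quat([x,y,z,w]).as_matrix();T[:3,3]=s['tool_pos'];return T
def ray(n,px,z,T=None):
    """pixel (row,col) -> world at height z"""
    i=camera_info(n);f=200/np.tan(np.radians(i['vertical_fov'])/2)
    E=np.array(i['extrinsics']) if n!='wrist' else T@np.array(i['T_tool_cam'])
    d=E[:3,:3]@np.array([(px[1]-i['cx'])/f,(px[0]-i['cy'])/f,1]);o=E[:3,3]
    return o+d*(z-o[2])/d[2]
def proj(n,p,T=None):
    i=camera_info(n);f=200/np.tan(np.radians(i['vertical_fov'])/2)
    E=np.array(i['extrinsics']) if n!='wrist' else T@np.array(i['T_tool_cam'])
    c=np.linalg.inv(E)@np.r_[p,1];return c[1]/c[2]*f+i['cy'],c[0]/c[2]*f+i['cx']
E
python3 - <<'E'
from h import *
np.set_printoptions(precision=4,suppress=True)
for n in('scene','top'):
    im=camera(n);save(im,n)
    for l,z in(('gauge',0),('gauge_handle',.017),('leaf1',0),('leaf2',0),('leaf3',0),('leaf4',0),('foot',0),('stove',0)):
        for r in mark_of(n,l)[:2]: print(n,l,round(r['p'],2),np.array(r['pixel']),ray(n,r['pixel'],z))
print(read_state());print(camera_info('wrist'))
E
```

```text
scene gauge 0.59 [185.5 316.7] [ 0.466 -0.091  0.   ]
scene gauge_handle 0.92 [182.1 314.2] [ 0.4676 -0.1024  0.017 ]
scene leaf1 0.85 [200.7 326.7] [ 0.5031 -0.0133  0.    ]
scene leaf1 0.81 [207.6 320.5] [ 0.5445 -0.0145  0.    ]
scene leaf2 0.85 [200.7 326.7] [ 0.5031 -0.0133  0.    ]
scene leaf2 0.81 [207.6 320.5] [ 0.5445 -0.0145  0.    ]
scene leaf3 0.85 [200.7 326.7] [ 0.5031 -0.0133  0.    ]
scene leaf3 0.81 [207.6 320.5] [ 0.5445 -0.0145  0.    ]
scene leaf4 0.85 [200.7 326.7] [ 0.5031 -0.0133  0.    ]
scene leaf4 0.81 [207.6 320.5] [ 0.5445 -0.0145  0.    ]
scene foot 0.97 [236.7 358.1] [0.5665 0.18   0.    ]
scene foot 0.16 [140.4 306.7] [ 0.2917 -0.2747  0.    ]
scene stove 0.6 [141. 239.] [ 0.4734 -0.5207 -0.    ]
scene stove 0.58 [228.4 405.3] [0.4287 0.3098 0.    ]
top gauge 0.7 [233.  321.8] [0.4408 0.0112 0.    ]
top gauge 0.65 [229.1 349.5] [ 0.4569 -0.098   0.    ]
top gauge_handle 0.84 [224.9 346.4] [ 0.4714 -0.0848  0.017 ]
top gauge_handle 0.52 [223.2 322.3] [0.4776 0.0095 0.017 ]
top leaf1 0.84 [234.3 325.7] [ 0.4358 -0.0041  0.    ]
top leaf1 0.84 [214.  327.3
[... 562 characters left out ...]
  0.    ,  1.3862, -0.2101]), 'qd': array([-0.0004, -0.0008,  0.0009,  0.    , -0.0004, -0.0004]), 'effort': array([  0.0021, -39.6004, -33.1704,  -0.0002,   0.0005,   0.    ]), 'tool_pos': array([ 0.151 , -0.5548,  0.2   ]), 'orientation': array([0.    , 0.9912, 0.1325, 0.    ]), 'contact_force': array([-0.1587,  0.3581, -0.1872]), 'ft_torque': array([ 0.0021, -0.0201, -0.021 ]), 'grip_width': 0.0855789787770656}
{'vertical_fov': 70.73946173396575, 'cx': 320.7237674756063, 'cy': 196.72788787381086, 'T_tool_cam': array([[ 0.0003, -0.9567, -0.291 ,  0.0733],
       [ 1.    , -0.0001,  0.0014, -0.0002],
       [-0.0013, -0.291 ,  0.9567, -0.1732],
       [ 0.    ,  0.    ,  0.    ,  1.    ]])}
```

```bash
python3 -c "
import cv2
a=cv2.imread('pics/top.png')[130:330,170:420];cv2.imwrite('pics/t2.png',cv2.resize(a,None,fx=3,fy=3,interpolation=2))
a=cv2.imread('pics/scene.png');cv2.imwrite('pics/s2.png',cv2.resize(a[130:290,250:450],None,fx=3.6,fy=3.6,interpolation=2))"
```

```text
(no output)
```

View pics/t2.png

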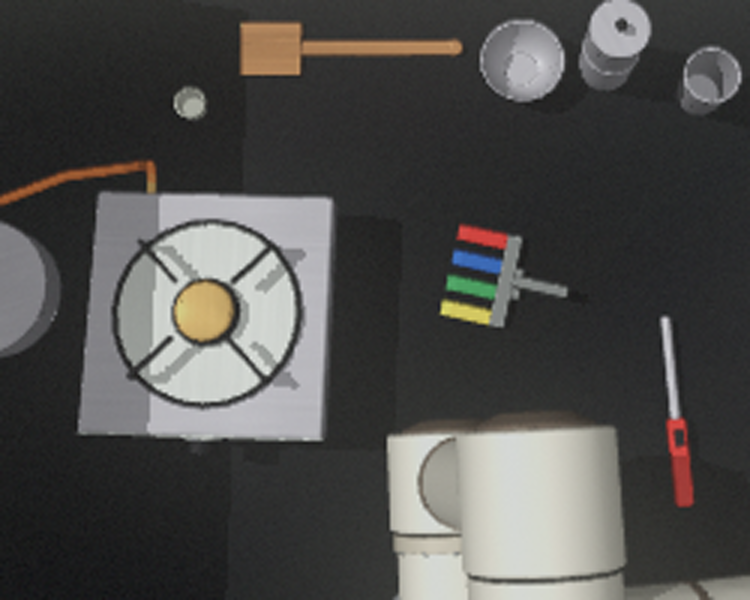

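View pics/s2.png

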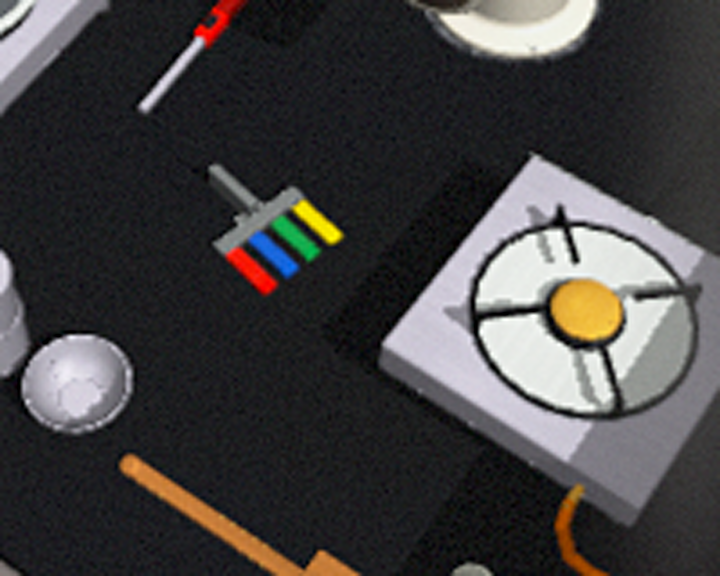

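The top view shows the gauge pointing left (handle near crop 565,290, yellow leaf nearest the robot) and the stove's right edge at crop x≈330. The scene view agrees. I'll move close for a wrist look at both.

Emit:
jog_arm(
  commands=[
    {"gripper":-1,"dx":23,"dy":33,"dz":0,"roll":0},
    {"gripper":-1,"dx":46,"dy":66,"dz":0,"roll":0},
    {"gripper":-1,"dx":69,"dy":99,"dz":0,"roll":0},
    {"gripper":-1,"dx":92,"dy":132,"dz":0,"roll":0},
    {"gripper":-1,"dx":115,"dy":165,"dz":0,"roll":0},
    {"gripper":-1,"dx":138,"dy":198,"dz":0,"roll":0},
    {"gripper":-1,"dx":161,"dy":231,"dz":0,"roll":0},
    {"gripper":-1,"dx":184,"dy":264,"dz":0,"roll":0},
    {"gripper":-1,"dx":207,"dy":297,"dz":0,"roll":0},
    {"gripper":-1,"dx":230,"dy":330,"dz":0,"roll":0},
  ],
)

```text
t: 1.73
tool_pos: [0.3818, -0.2231, 0.2003]
orientation: [0.0, 0.991, 0.132, 0.0]
contact_force: [0.5, -1.1, 0.3]
grip_width: 0.0855
```

Emit:
jog_arm(
  commands=[
    {"gripper":-1,"dx":22,"dy":30,"dz":-15,"roll":7},
    {"gripper":-1,"dx":44,"dy":60,"dz":-30,"roll":14},
    {"gripper":-1,"dx":66,"dy":90,"dz":-45,"roll":14},
    {"gripper":-1,"dx":89,"dy":125,"dz":-60,"roll":14},
    {"gripper":-1,"dx":89,"dy":125,"dz":-75,"roll":14},
    {"gripper":-1,"dx":89,"dy":125,"dz":-75,"roll":14},
    {"gripper":-1,"dx":89,"dy":125,"dz":-75,"roll":14},
    {"gripper":-1,"dx":89,"dy":125,"dz":-75,"roll":14},
    {"gripper":-1,"dx":89,"dy":125,"dz":-75,"roll":14},
    {"gripper":-1,"dx":89,"dy":125,"dz":-75,"roll":14},
  ],
)

```text
t: 2.57
tool_pos: [0.4705, -0.1012, 0.1262]
orientation: [0.001, 0.968, 0.251, 0.001]
contact_force: [-0.5, 0.9, 0.5]
grip_width: 0.0856
```

Run:
```python
from h import *
np.set_printoptions(precision=4,suppress=True)
T=toolT();im=camera('wrist');save(im,'w1');np.save('T1.npy',T);print(T)
for l,z in(('gauge',0),('gauge_handle',.017),('leaf1',0),('leaf4',0),('foot',0)):
    for r in mark_of('wrist',l)[:4]: print(l,round(r['p'],2),np.array(r['pixel']),ray('wrist',r['pixel'],z,T))
```

```text
[[ 0.8736  0.4866  0.002   0.4705]
 [ 0.4866 -0.8736 -0.0011 -0.1012]
 [ 0.0012  0.0019 -1.      0.1262]
 [ 0.      0.      0.      1.    ]]
gauge 0.73 [180.6 315.2] [ 0.4684 -0.0957  0.    ]
gauge_handle 0.71 [183.9 317.5] [ 0.4702 -0.0978  0.017 ]
leaf1 0.84 [134.6 241.4] [ 0.4741 -0.005   0.    ]
leaf1 0.84 [ 80.4 276.5] [ 0.5388 -0.0134  0.    ]
leaf1 0.75 [103.7 258.1] [ 0.5102 -0.007   0.    ]
leaf1 0.68 [179.1 316. ] [ 0.4703 -0.0957  0.    ]
leaf4 0.84 [134.6 241.4] [ 0.4741 -0.005   0.    ]
leaf4 0.84 [ 80.4 276.5] [ 0.5388 -0.0134  0.    ]
leaf4 0.75 [103.7 258.1] [ 0.5102 -0.007   0.    ]
leaf4 0.68 [179.1 316. ] [ 0.4703 -0.0957  0.    ]
foot 0.49 [343.8 374.4] [ 0.3124 -0.2707  0.    ]
foot 0.38 [107.1 259.3] [ 0.5078 -0.0095  0.    ]
```

View pics/w1.png

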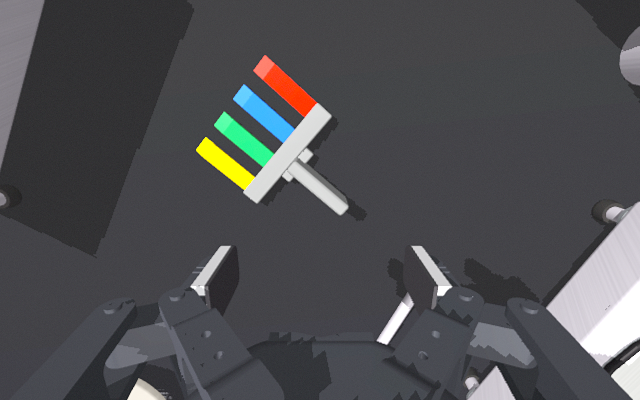

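Wrist view: the four leaves are at (225,165), (240,138), (262,110) and (288,85), and the handle end is at (342,210). The near-right foot is only just visible at the left border (3,198). I'll shift so the hanging foot shows, and fit the gauge in the same step.

Emit:
jog_arm(
  commands=[
    {"gripper":-1,"dx":6,"dy":16,"dz":0,"roll":-7},
    {"gripper":-1,"dx":12,"dy":32,"dz":-5,"roll":-14},
    {"gripper":-1,"dx":18,"dy":48,"dz":-5,"roll":-21},
    {"gripper":-1,"dx":24,"dy":64,"dz":-5,"roll":-28},
    {"gripper":-1,"dx":30,"dy":80,"dz":-5,"roll":-29},
    {"gripper":-1,"dx":30,"dy":80,"dz":-5,"roll":-29},
    {"gripper":-1,"dx":30,"dy":80,"dz":-5,"roll":-29},
    {"gripper":-1,"dx":30,"dy":80,"dz":-5,"roll":-29},
    {"gripper":-1,"dx":30,"dy":80,"dz":-5,"roll":-29},
    {"gripper":-1,"dx":30,"dy":80,"dz":-5,"roll":-29},
  ],
)

```text
t: 3.7
tool_pos: [0.4999, -0.0205, 0.12]
orientation: [0.0, 1.0, 0.002, -0.0]
contact_force: [0.0, -0.4, 0.1]
grip_width: 0.0857
```

```bash
cat >> h.py <<'E'
def gauge(im,n='wrist',T=None):
    """fit gauge pose (x,y,yaw) to the leaf colour centroids"""
    hsv=cv2.cvtColor(im,cv2.COLOR_RGB2HSV);P=[];M=[]
    for h,t,y in((30,3,51),(75,5,17),(105,7,-17),(2,9,-51)):
        dh=np.abs(hsv[:,:,0].astype(int)-h);dh=np.minimum(dh,180-dh)
        m=((dh<11)&(hsv[:,:,1]>110)&(hsv[:,:,2]>100)).astype(np.uint8)
        k,_,st,c=cv2.connectedComponentsWithStats(m)
        j=1+np.argmax(st[1:,4]);
        P.append(ray(n,(c[j][1],c[j][0]),t/1000-.0002,T)[:2]);M.append([87.5e-3,y*1e-3]);print('leaf',t,st[j],P[-1])
    P=np.array(P);M=np.array(M);H=(M-M.mean(0)).T@(P-P.mean(0));a=np.arctan2(H[0,1]-H[1,0],H[0,0]+H[1,1])
    Q=np.array([[np.cos(a),-np.sin(a)],[np.sin(a),np.cos(a)]]);t=P.mean(0)-Q@M.mean(0)
    print('res mm',np.round(1e3*(P-M@Q.T-t),1).tolist(),'gauge',t,'yawdeg',np.degrees(a));return t,a
E
python3 - <<'E'
from h import *
np.set_printoptions(precision=4,suppress=True)
gauge(cv2.imread('pics/w1.png')[:,:,::-1].copy(),'wrist',np.load('T1.npy'))
T=toolT();im=camera('wrist');save(im,'w2');np.save('T2.npy',T);print(T)
gauge(im,'wrist',T)
for r in mark_of('wrist','foot')[:4]: print('foot',round(r['p'],2),np.array(r['pixel']),ray('wrist',r['pixel'],0,T))
E
```

```text
leaf 3 [ 196  137   59   53 1153] [ 0.439  -0.0024]
leaf 5 [ 214  111   60   56 1216] [ 0.4723 -0.0096]
leaf 7 [ 233   84   62   59 1346] [ 0.5053 -0.0166]
leaf 9 [ 253   55   65   63 1465] [ 0.5383 -0.0237]
res mm [[0.2, -0.0], [0.1, -0.1], [-0.0, 0.0], [-0.3, 0.1]] gauge [ 0.4704 -0.0986] yawdeg 77.89860382407934
[[ 1.      0.0032 -0.      0.4999]
 [ 0.0032 -1.     -0.0002 -0.0205]
 [-0.      0.0002 -1.      0.12  ]
 [ 0.      0.      0.      1.    ]]
leaf 3 [275 223  60  27 946] [ 0.4386 -0.0028]
leaf 5 [280 195  62  28 986] [ 0.4718 -0.0097]
leaf 7 [ 286  165   64   30 1121] [ 0.5048 -0.0168]
leaf 9 [ 291  132   68   33 1270] [ 0.538  -0.0241]
res mm [[0.1, -0.1], [0.1, 0.1], [-0.1, 0.1], [-0.2, -0.0]] gauge [ 0.47   -0.0989] yawdeg 77.91157748531363
foot 0.92 [132.8 118.3] [0.5514 0.1849 0.    ]
```

View pics/w2.png

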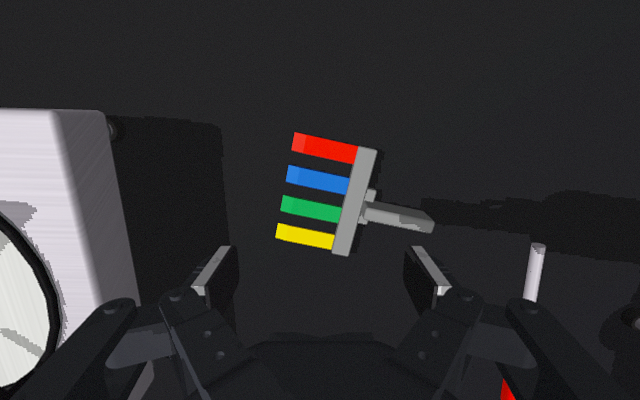

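Leaf fits from the two views agree to within 0.4 mm. The hanging foot shows partly at about (113,130), behind the stove's right edge, so I'll zoom in.

```bash
python3 -c "
import cv2,numpy as np
a=cv2.imread('pics/w2.png')[95:175,60:160].astype(float);a=255*(np.clip(a,0,160)/160)**.5
cv2.imwrite('pics/w2c.png',cv2.resize(a.astype('uint8'),None,fx=7,fy=7,interpolation=0))"
```

```text
(no output)
```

View pics/w2c.png

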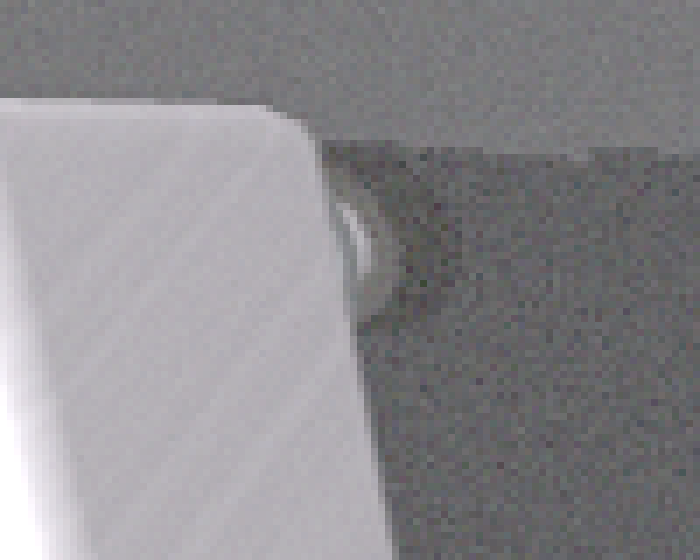

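Run:
```python
from h import *
np.set_printoptions(precision=4,suppress=True)
im=cv2.imread('pics/w2.png').astype(float).mean(2);T=np.load('T2.npy')
pts=[]
for r in range(145,290,3):
    g=np.diff(cv2.GaussianBlur(im[r:r+1],(5,1),0)[0]);c=100+np.argmin(g[100:150]);k=np.arange(c-3,c+4);w=np.clip(-g[k],0,None)
    pts.append((r,(w*(k+.5)).sum()/w.sum()))
W=np.array([ray('wrist',p,.038,T)[:2] for p in pts])
p=np.polyfit(W[:,0],W[:,1],1);res=W[:,1]-np.polyval(p,W[:,0]);k=abs(res)<.001;p=np.polyfit(W[k,0],W[k,1],1)
a=-np.arctan(p[0]);print('edge y at x=.56',np.polyval(p,.56),'stove yaw deg (x axis)',np.degrees(np.arctan(p[0])),'rms',res[k].std(),k.sum())
for c in(62,75,90):
    g=np.diff(im[95:130,c]);r=95.5+np.argmax(g);print('far',r,c,ray('wrist',(r,c),.09,T)[:2],ray('wrist',(r,c),.038,T)[:2])
print('cam',(T@np.array(camera_info('wrist')['T_tool_cam']))[:3,3])
for z in(.006,.012,.02):print('limb',z,ray('wrist',(129.5,117.3),z,T),'low',ray('wrist',(140.7,112),z,T))
# top picture corners
t=cv2.imread('pics/top.png')
for n,q in dict(FR=(195.7,280.7),NR=(276.7,278),FL=(194,203),NL=(274.3,196)).items():print(n,ray('top',q,.09)[:2])
```

```text
edge y at x=.56 0.1672723589799844 stove yaw deg (x axis) -1.2469811521096956 rms 9.041335835719212e-05 49
far 108.5 62 [0.5743 0.1572] [0.5746 0.2027]
far 109.5 75 [0.5737 0.1485] [0.5738 0.1917]
far 109.5 90 [0.5737 0.1382] [0.5738 0.1787]
cam [ 0.5732 -0.0203  0.2932]
limb 0.006 [0.5551 0.181  0.006 ] low [0.5441 0.1886 0.006 ]
limb 0.012 [0.5554 0.1768 0.012 ] low [0.5447 0.1843 0.012 ]
limb 0.02 [0.5559 0.1712 0.02  ] low [0.5455 0.1784 0.02  ]
FR [0.572  0.1673]
NR [0.2717 0.17  ]
FL [0.5771 0.462 ]
NL [0.2783 0.4694]
```

Emit:
jog_arm(
  commands=[
    {"gripper":-1,"dx":-3,"dy":-8,"dz":0,"roll":7},
    {"gripper":-1,"dx":-6,"dy":-16,"dz":0,"roll":14},
    {"gripper":-1,"dx":-9,"dy":-24,"dz":0,"roll":21},
    {"gripper":-1,"dx":-12,"dy":-32,"dz":0,"roll":28},
    {"gripper":-1,"dx":-15,"dy":-40,"dz":0,"roll":35},
    {"gripper":-1,"dx":-18,"dy":-48,"dz":0,"roll":42},
    {"gripper":-1,"dx":-21,"dy":-56,"dz":-5,"roll":49},
    {"gripper":-1,"dx":-24,"dy":-64,"dz":-10,"roll":56},
    {"gripper":-1,"dx":-27,"dy":-72,"dz":-20,"roll":63},
    {"gripper":-1,"dx":-30,"dy":-78.4,"dz":-30,"roll":70},
  ],
)

```text
t: 4.63
tool_pos: [0.4702, -0.0992, 0.0901]
orientation: [0.001, 0.816, 0.577, 0.0]
contact_force: [-0.1, -0.1, -0.5]
grip_width: 0.0854
```

Emit:
jog_arm(
  commands=[
    {"gripper":-1,"dx":0,"dy":0,"dz":-10,"roll":7},
    {"gripper":-1,"dx":0,"dy":0,"dz":-25,"roll":7.8},
    {"gripper":-1,"dx":0,"dy":0,"dz":-40,"roll":7.8},
    {"gripper":-1,"dx":0,"dy":0,"dz":-55,"roll":7.8},
    {"gripper":-1,"dx":0,"dy":0,"dz":-70,"roll":7.8},
    {"gripper":-1,"dx":0,"dy":0,"dz":-80,"roll":7.8},
    {"gripper":-1,"dx":0,"dy":0,"dz":-85,"roll":7.8},
    {"gripper":-1,"dx":0,"dy":0,"dz":-85,"roll":7.8},
    {"gripper":-1,"dx":0,"dy":0,"dz":-85,"roll":7.8},
    {"gripper":-1,"dx":0,"dy":0,"dz":-85,"roll":7.8},
  ],
)

```text
t: 5.47
tool_pos: [0.4708, -0.0986, 0.0059]
orientation: [0.001, 0.777, 0.63, 0.0]
contact_force: [-0.9, -0.5, -0.2]
grip_width: 0.0852
```

Run:
```python
from h import *
np.set_printoptions(precision=4,suppress=True)
T=toolT();print(T[:3,3],np.degrees(np.arctan2(T[1,0],T[0,0])),read_state()['contact_force'],read_state()['ft_torque'])
im=camera('wrist');gauge(im,'wrist',T)
```

```text
[ 0.4708 -0.0986  0.0059] 78.02856568475039 [-0.8518 -0.5156 -0.1911] [ 0.0191 -0.0003 -0.003 ]
leaf 3 [ 213   25   41  119 3886] [ 0.4389 -0.0005]
leaf 5 [ 273   25   35  119 3845] [ 0.4719 -0.0077]
leaf 7 [ 333   24   36  121 3985] [ 0.5049 -0.0149]
leaf 9 [ 387   23   46  123 4473] [ 0.5371 -0.0219]
res mm [[0.6, -0.1], [0.3, -0.1], [0.1, 0.0], [-0.9, 0.2]] gauge [ 0.4696 -0.0968] yawdeg 77.7482843489916
```

Emit:
jog_arm(
  commands=[
    {"gripper":1},
    {"gripper":1},
    {"gripper":1},
    {"gripper":1},
    {"gripper":1},
    {"gripper":1},
    {"gripper":1},
    {"gripper":1},
    {"gripper":1},
    {"gripper":1},
  ],
  grip_force=25,
)

```text
invalid input
```

Run:
```python
from h import *
np.set_printoptions(precision=4,suppress=True)
for i in range(3):
  s=read_state();T=toolT();im=camera('wrist')
  print(T[:3,3],s['contact_force'],s['ft_torque'],s['grip_width'],np.degrees(np.arctan2(T[1,0],T[0,0])))
gauge(im,'wrist',T)
```

```text
[ 0.4709 -0.0986  0.006 ] [ 1.5434 -0.4598 -0.5436] [-0.002  -0.0102  0.0259] 0.08583119955406308 78.02650629809587
[ 0.4708 -0.0985  0.0059] [ 0.3146  0.0033 -0.392 ] [ 0.0021 -0.0192  0.0433] 0.0851991959828527 78.03423800476986
[ 0.4707 -0.0985  0.0058] [-0.2629 -0.4625 -0.2106] [ 0.009  -0.0243 -0.0178] 0.0851189546238742 78.03191569495007
leaf 3 [ 214   25   40  119 3887] [ 0.4389 -0.0005]
leaf 5 [ 274   25   35  119 3856] [ 0.472  -0.0075]
leaf 7 [ 333   24   37  121 3983] [ 0.5049 -0.0148]
leaf 9 [ 387   23   46  123 4486] [ 0.5371 -0.0218]
res mm [[0.5, -0.2], [0.3, 0.0], [0.1, -0.0], [-1.0, 0.2]] gauge [ 0.4697 -0.0966] yawdeg 77.73739115989699
```

Emit:
jog_arm(
  commands=[
    {"gripper":1,"dx":0,"dy":0,"dz":0,"roll":0},
    {"gripper":1,"dx":0,"dy":0,"dz":0,"roll":0},
    {"gripper":1,"dx":0,"dy":0,"dz":0,"roll":0},
    {"gripper":1,"dx":0,"dy":0,"dz":0,"roll":0},
    {"gripper":1,"dx":0,"dy":0,"dz":0,"roll":0},
    {"gripper":1,"dx":0,"dy":0,"dz":0,"roll":0},
    {"gripper":1,"dx":0,"dy":0,"dz":0,"roll":0},
    {"gripper":1,"dx":0,"dy":0,"dz":0,"roll":0},
    {"gripper":1,"dx":0,"dy":0,"dz":0,"roll":0},
    {"gripper":1,"dx":0,"dy":0,"dz":0,"roll":0},
  ],
  grip_force=25,
)

```text
t: 6.5
tool_pos: [0.47, -0.0982, 0.005]
orientation: [0.0, 0.777, 0.63, -0.0]
contact_force: [-0.7, -0.5, -0.2]
grip_width: -0.0002
```

```bash
cat > chk.py <<'E'
from h import *
np.set_printoptions(precision=4,suppress=True)
F=[]
for i in range(4):
  s=read_state();T=toolT();im=camera('wrist');F.append(np.r_[s['contact_force'],s['ft_torque']])
print(s['t'],T[:3,3],'F',np.mean(F,0),s['grip_width'],'tool yaw',np.degrees(np.arctan2(T[1,0],T[0,0])))
t,a=gauge(im,'wrist',T);c,s_=np.cos(a),np.sin(a)
for n,y in zip('1234',(.051,.017,-.017,-.051)):print('leaf'+n,t+np.array([[c,-s_],[s_,c]])@[.098,y]-[.5555,.1853])
E
python3 chk.py
```

```text
6.65 [ 0.47   -0.0982  0.005 ] F [-0.1719  0.2986 -0.0443  0.0259 -0.0014  0.0058] 0.0003383465381334885 tool yaw 78.0299822993438
leaf 3 [ 214   25   41  119 3899] [ 0.4389 -0.0004]
leaf 5 [ 275   25   35  120 3896] [ 0.4719 -0.0077]
leaf 7 [ 335   24   36  121 4010] [ 0.5049 -0.0146]
leaf 9 [ 388   23   47  124 4517] [ 0.5371 -0.0217]
res mm [[0.6, -0.1], [0.3, -0.2], [0.1, 0.1], [-1.0, 0.2]] gauge [ 0.4697 -0.0966] yawdeg 77.78536391222347
leaf1 [-0.1149 -0.1753]
leaf2 [-0.0817 -0.1825]
leaf3 [-0.0485 -0.1897]
leaf4 [-0.0152 -0.1969]
```

```bash
python3 -c "
from h import *
save(camera('wrist'),'w3')"
```

```text
(no output)
```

View pics/w3.png

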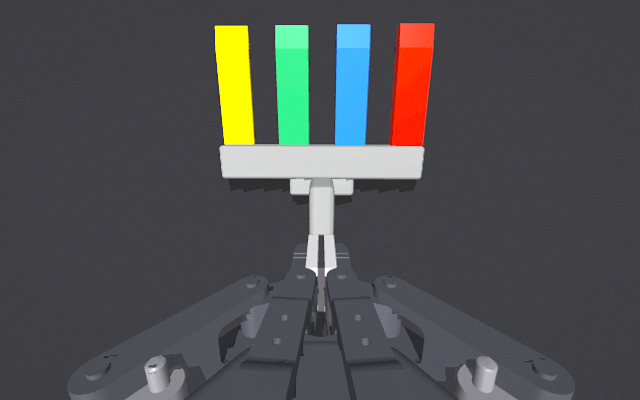

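```bash
python3 -c "
from h import *
a=cv2.imread('pics/w3.png')[170:350,260:384].astype(float);a=255*(a/255)**.6
cv2.imwrite('pics/w3c.png',cv2.resize(a.astype('uint8'),None,fx=4,fy=3.3,interpolation=2))
T=toolT()
for x in(.036,.011,0,-.011,-.036):
  d=np.array([np.cos(np.radians(78)),np.sin(np.radians(78))])
  print(x,proj('wrist',np.r_[[.4697,-.0975]+x*d,.034],T),proj('wrist',np.r_[[.4697,-.0975]+x*d,.005],T))
"
```

```text
0.036 (np.float64(184.6037776951516), np.float64(321.2288138661815)) (np.float64(172.99213520187485), np.float64(321.127673294583))
0.011 (np.float64(228.33309094454194), np.float64(321.1718724323254)) (np.float64(210.5841275380793), np.float64(321.0833408362139))
0 (np.float64(246.30417435991455), np.float64(321.1484716701917)) (np.float64(226.19489220673776), np.float64(321.0649309693307))
-0.011 (np.float64(263.56479912938244), np.float64(321.1259960205509)) (np.float64(241.27848870434198), np.float64(321.0471427949821))
-0.036 (np.float64(300.36485065571105), np.float64(321.07807741529103)) (np.float64(273.7350612885517), np.float64(321.0088665674275))
```

View pics/w3c.png

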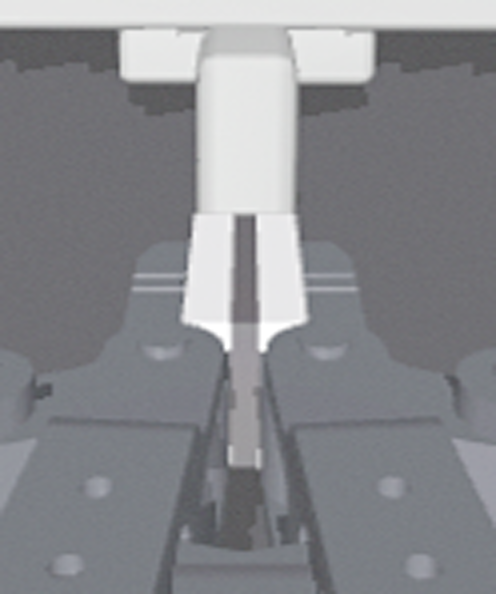

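Emit:
jog_arm(
  commands=[
    {"gripper":1,"dx":1,"dy":0,"dz":0,"roll":2},
    {"gripper":1,"dx":2,"dy":0,"dz":0,"roll":4},
    {"gripper":1,"dx":4,"dy":0,"dz":0,"roll":6},
    {"gripper":1,"dx":6,"dy":0,"dz":0,"roll":8},
    {"gripper":1,"dx":8,"dy":0,"dz":0,"roll":10},
    {"gripper":1,"dx":10,"dy":0,"dz":0,"roll":10.8},
    {"gripper":1,"dx":10,"dy":0,"dz":0,"roll":10.8},
    {"gripper":1,"dx":10,"dy":0,"dz":0,"roll":10.8},
    {"gripper":1,"dx":10,"dy":0,"dz":0,"roll":10.8},
    {"gripper":1,"dx":10,"dy":0,"dz":0,"roll":10.8},
  ],
)

```text
t: 7.58
tool_pos: [0.4799, -0.0982, 0.005]
orientation: [-0.0, 0.714, 0.7, -0.0]
contact_force: [1.0, 0.0, 0.0]
grip_width: -0.0001
```

```bash
python3 chk.py
```

```text
7.7333 [ 0.48   -0.0982  0.005 ] F [ 0.2037 -0.1988  0.2497  0.0187  0.0053  0.0081] -0.00012882865673839334 tool yaw 88.81516855177529
leaf 3 [ 225    7   46  127 4059] [ 0.4388 -0.0006]
leaf 5 [ 280   20   51  124 3901] [ 0.4719 -0.0076]
leaf 7 [ 335   32   57  124 3941] [ 0.5048 -0.0148]
leaf 9 [ 387   44   65  123 4304] [ 0.537  -0.0219]
res mm [[0.6, -0.2], [0.4, -0.0], [0.1, 0.1], [-1.0, 0.2]] gauge [ 0.4696 -0.0967] yawdeg 77.75793793442102
leaf1 [-0.115  -0.1754]
leaf2 [-0.0818 -0.1826]
leaf3 [-0.0486 -0.1899]
leaf4 [-0.0153 -0.1971]
```

Run:
```python
from h import *
np.set_printoptions(precision=4,suppress=True)
T=toolT();im=camera('wrist');save(im,'w4')
a=im[150:350,220:420].astype(float);a=255*(a/255)**.6
save(cv2.resize(a.astype('uint8'),None,fx=3,fy=3,interpolation=2),'w4c')
T2=np.load('T2.npy');T1=np.load('T1.npy')
for n,p,T_ in(('w2 end',(223,434),T2),('w2 barback',(203,372),T2),('w1 end',(209,345),T1)):
  for z in (0,.034): 
    w=ray('wrist',p,z,T_)[:2]-[.4700,-.0987];c,s=np.cos(1.36),np.sin(1.36);print(n,z,'gauge frame',w@[c,s],w@[-s,c])
```

```text
w2 end 0 gauge frame -0.05046594730851361 0.005494026928726336
w2 end 0.034 gauge frame -0.033106273786707066 -0.005008424359393185
w2 barback 0 gauge frame 0.02364530414324354 -0.0025245166953287677
w2 barback 0.034 gauge frame 0.032410659014429584 -0.012097096774028905
w1 end 0 gauge frame -0.04338178140099752 0.005149707983275954
w1 end 0.034 gauge frame -0.03309901031074687 -0.0017688372952734096
```

View pics/w4c.png

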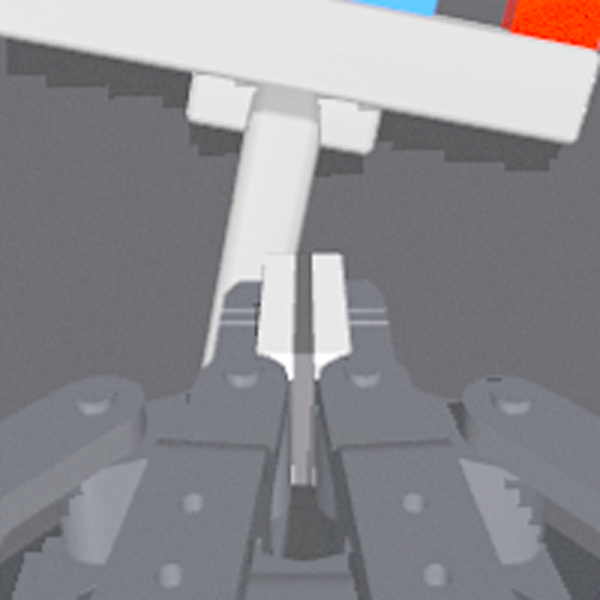

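The fingers closed on nothing. The images explain why: with the jaws open to 85.6 mm, the tips span 176 px, so they sit about 49 mm behind the reported TCP. Allowing 13 mm for swing, that leaves about 36 mm, so the shut tips are roughly 36 mm higher than reported. I'll open, realign, and descend carefully while watching the force.

Emit:
jog_arm(
  commands=[
    {"gripper":-1,"dx":0,"dy":0,"dz":0,"roll":0},
    {"gripper":-1,"dx":-3,"dy":0,"dz":0,"roll":-4},
    {"gripper":-1,"dx":-7,"dy":0,"dz":0,"roll":-8},
    {"gripper":-1,"dx":-10,"dy":0,"dz":0,"roll":-11},
    {"gripper":-1,"dx":-10,"dy":0,"dz":0,"roll":-11},
    {"gripper":-1,"dx":-10,"dy":0,"dz":0,"roll":-11},
    {"gripper":-1,"dx":-10,"dy":0,"dz":0,"roll":-11},
    {"gripper":-1,"dx":-10,"dy":0,"dz":-5,"roll":-11},
    {"gripper":-1,"dx":-10,"dy":0,"dz":-10,"roll":-11},
    {"gripper":-1,"dx":-10,"dy":0,"dz":-15,"roll":-11},
  ],
)

```text
t: 8.67
tool_pos: [0.47, -0.0981, -0.0106]
orientation: [-0.0, 0.778, 0.628, -0.0]
contact_force: [-0.1, -1.0, -0.2]
grip_width: 0.0851
```

Emit:
jog_arm(
  commands=[
    {"gripper":-1,"dx":0,"dy":0,"dz":-3,"roll":0},
    {"gripper":-1,"dx":0,"dy":0,"dz":-6,"roll":0},
    {"gripper":-1,"dx":0,"dy":0,"dz":-9,"roll":0},
    {"gripper":-1,"dx":0,"dy":0,"dz":-12,"roll":0},
    {"gripper":-1,"dx":0,"dy":0,"dz":-15,"roll":0},
    {"gripper":-1,"dx":0,"dy":0,"dz":-16,"roll":0},
    {"gripper":-1,"dx":0,"dy":0,"dz":-16,"roll":0},
    {"gripper":-1,"dx":0,"dy":0,"dz":-16,"roll":0},
    {"gripper":-1,"dx":0,"dy":0,"dz":-16,"roll":0},
    {"gripper":-1,"dx":0,"dy":0,"dz":-16,"roll":0},
  ],
)

```text
t: 9.5
tool_pos: [0.4702, -0.0983, -0.0258]
orientation: [0.0, 0.778, 0.628, 0.0]
contact_force: [0.7, -0.3, -0.5]
grip_width: 0.0851
```

Emit:
jog_arm(
  commands=[
    {"gripper":1,"dx":0,"dy":0,"dz":0,"roll":0},
    {"gripper":1,"dx":0,"dy":0,"dz":0,"roll":0},
    {"gripper":1,"dx":0,"dy":0,"dz":0,"roll":0},
    {"gripper":1,"dx":0,"dy":0,"dz":0,"roll":0},
    {"gripper":1,"dx":0,"dy":0,"dz":0,"roll":0},
    {"gripper":1,"dx":0,"dy":0,"dz":0,"roll":0},
    {"gripper":1,"dx":0,"dy":0,"dz":0,"roll":0},
    {"gripper":1,"dx":0,"dy":0,"dz":0,"roll":0},
    {"gripper":1,"dx":0,"dy":0,"dz":0,"roll":0},
    {"gripper":1,"dx":0,"dy":0,"dz":0,"roll":0},
  ],
  grip_force=25,
)

```text
t: 10.33
tool_pos: [0.4701, -0.0983, -0.0259]
orientation: [0.0, 0.778, 0.628, 0.0]
contact_force: [-0.6, 0.6, -0.0]
grip_width: 0.0137
```

```bash
python3 chk.py
```

```text
10.4833 [ 0.4701 -0.0983 -0.0259] F [-0.3734  0.3236  0.4382 -0.006  -0.0317 -0.0145] 0.0138205377710136 tool yaw 77.82663290070533
leaf 3 [ 188    6   53  146 5820] [ 0.439  -0.0001]
leaf 5 [ 263    5   43  147 5805] [ 0.4719 -0.0073]
leaf 7 [ 337    3   44  150 6003] [ 0.5049 -0.0142]
leaf 9 [ 401    1   60  153 6952] [ 0.5368 -0.0212]
res mm [[0.7, -0.1], [0.3, -0.2], [0.1, 0.1], [-1.2, 0.2]] gauge [ 0.4698 -0.0963] yawdeg 77.86696501431209
leaf1 [-0.115 -0.175]
leaf2 [-0.0818 -0.1822]
leaf3 [-0.0485 -0.1893]
leaf4 [-0.0153 -0.1965]
```

Emit:
jog_arm(
  commands=[
    {"gripper":1,"dx":8,"dy":8,"dz":0,"roll":1},
    {"gripper":1,"dx":24,"dy":23,"dz":0,"roll":2.5},
    {"gripper":1,"dx":42,"dy":40,"dz":0,"roll":4},
    {"gripper":1,"dx":60,"dy":58,"dz":0,"roll":5.5},
    {"gripper":1,"dx":78,"dy":76,"dz":0,"roll":7},
    {"gripper":1,"dx":96,"dy":93,"dz":0,"roll":8.5},
    {"gripper":1,"dx":112,"dy":109,"dz":0,"roll":10},
    {"gripper":1,"dx":124,"dy":121,"dz":0,"roll":10.9},
    {"gripper":1,"dx":133,"dy":129.5,"dz":0,"roll":10.9},
    {"gripper":1,"dx":133,"dy":129.5,"dz":0,"roll":10.9},
  ],
)

```text
t: 11.37
tool_pos: [0.6046, 0.0331, -0.0259]
orientation: [0.0, 0.714, 0.7, 0.001]
contact_force: [-0.2, 0.3, 0.5]
grip_width: 0.0135
```

```bash
sed -i 's/save(/save(/' chk.py; echo "save(im,'w5')" >> chk.py; python3 chk.py
```

```text
11.5167 [ 0.6031  0.0315 -0.0259] F [ 0.9054  0.5952  1.3146  0.1473 -0.0708 -0.0425] 0.01331557514658726 tool yaw 88.72913694410178
leaf 3 [ 189    6   52  146 5827] [0.554  0.1219]
leaf 5 [ 263    5   43  147 5822] [0.5876 0.1213]
leaf 7 [ 337    3   45  150 6022] [0.6213 0.1206]
leaf 9 [ 402    1   59  153 6940] [0.6541 0.1199]
res mm [[0.7, -0.0], [0.4, 0.0], [0.1, 0.0], [-1.2, 0.0]] gauge [0.6025 0.0334] yawdeg 88.82515103950638
leaf1 [-0.002  -0.0528]
leaf2 [ 0.032  -0.0535]
leaf3 [ 0.066  -0.0542]
leaf4 [ 0.0999 -0.0549]
```

View pics/w5.png

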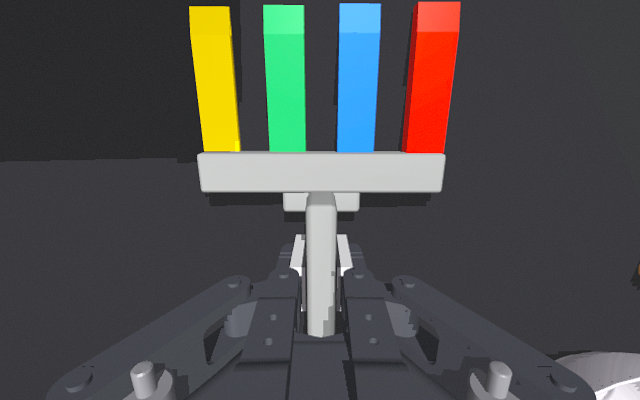

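The grip is good and the gauge lies flat, with yellow in line with the foot. Now I'll slide yellow in (3 mm, below the minimum gap).

Emit:
jog_arm(
  commands=[
    {"gripper":1,"dx":0.2,"dy":8,"dz":0,"roll":0},
    {"gripper":1,"dx":0.4,"dy":16,"dz":0,"roll":0},
    {"gripper":1,"dx":0.5,"dy":23,"dz":0,"roll":0},
    {"gripper":1,"dx":0.6,"dy":29,"dz":0,"roll":0},
    {"gripper":1,"dx":0.7,"dy":34,"dz":0,"roll":0},
    {"gripper":1,"dx":0.9,"dy":39,"dz":0,"roll":0},
    {"gripper":1,"dx":1,"dy":44,"dz":0,"roll":0},
    {"gripper":1,"dx":1.1,"dy":50,"dz":0,"roll":0},
    {"gripper":1,"dx":1.2,"dy":55.5,"dz":0,"roll":0},
    {"gripper":1,"dx":1.2,"dy":55.5,"dz":0,"roll":0},
  ],
)

```text
t: 12.4
tool_pos: [0.6042, 0.0883, -0.0259]
orientation: [-0.0, 0.715, 0.699, 0.0]
contact_force: [-0.9, 2.6, 4.1]
grip_width: 0.0136
```

```bash
cat > f.py <<'E'
from h import *
np.set_printoptions(precision=4,suppress=True)
F=[]
for i in range(6):
  s=read_state();camera('top');F.append(np.r_[s['contact_force'],s['ft_torque']])
print(s['t'],s['tool_pos'],'F',np.mean(F,0),s['grip_width'])
E
python3 f.py
```

```text
12.65 [ 0.6043  0.0874 -0.0259] F [-0.0227  3.0434  3.9529  0.3695  0.0064  0.0056] 0.013731351481066642
```

Yellow went in loose. The steady Fz of about +4 N means the hand leans slightly, so I'll ease up 0.3 mm while backing out and shifting to green.

Emit:
jog_arm(
  commands=[
    {"gripper":1,"dx":-0.2,"dy":-8,"dz":0.2,"roll":0},
    {"gripper":1,"dx":-0.5,"dy":-22,"dz":0.3,"roll":0},
    {"gripper":1,"dx":-0.8,"dy":-38,"dz":0.3,"roll":0},
    {"gripper":1,"dx":-1,"dy":-50,"dz":0.3,"roll":0},
    {"gripper":1,"dx":-1.2,"dy":-55,"dz":0.3,"roll":0},
    {"gripper":1,"dx":-10,"dy":-55,"dz":0.3,"roll":0},
    {"gripper":1,"dx":-20,"dy":-55,"dz":0.3,"roll":0},
    {"gripper":1,"dx":-30,"dy":-55,"dz":0.3,"roll":0},
    {"gripper":1,"dx":-35,"dy":-55,"dz":0.3,"roll":0},
    {"gripper":1,"dx":-35,"dy":-55,"dz":0.3,"roll":0},
  ],
)

```text
t: 13.53
tool_pos: [0.5681, 0.0311, -0.0259]
orientation: [-0.0, 0.715, 0.699, -0.001]
contact_force: [-2.7, -1.8, 3.2]
grip_width: 0.0136
```

```bash
python3 f.py
```

```text
13.7833 [ 0.5691  0.0316 -0.0259] F [-1.3828 -1.1166  2.0879 -0.1334  0.2238  0.0178] 0.013540435368228503
```

Emit:
jog_arm(
  commands=[
    {"gripper":1,"dx":0,"dy":0,"dz":0.5,"roll":0},
    {"gripper":1,"dx":0,"dy":0,"dz":0.5,"roll":0},
    {"gripper":1,"dx":0,"dy":0,"dz":0.5,"roll":0},
    {"gripper":1,"dx":0,"dy":0,"dz":0.5,"roll":0},
    {"gripper":1,"dx":0,"dy":0,"dz":0.5,"roll":0},
    {"gripper":1,"dx":0,"dy":0,"dz":0.5,"roll":0},
    {"gripper":1,"dx":0,"dy":0,"dz":0.5,"roll":0},
    {"gripper":1,"dx":0,"dy":0,"dz":0.5,"roll":0},
    {"gripper":1,"dx":0,"dy":0,"dz":0.5,"roll":0},
    {"gripper":1,"dx":0,"dy":0,"dz":0.5,"roll":0},
  ],
)

```text
t: 14.67
tool_pos: [0.5692, 0.0318, -0.0252]
orientation: [0.0, 0.715, 0.699, 0.0]
contact_force: [-0.6, 0.5, -1.2]
grip_width: 0.0135
```

```bash
python3 f.py
```

```text
14.9167 [ 0.5692  0.0318 -0.0252] F [ 0.0164  0.0126 -1.0052 -0.0186  0.0076 -0.0112] 0.01366824798439242
```

Emit:
jog_arm(
  commands=[
    {"gripper":1,"dx":0,"dy":0,"dz":-0.2,"roll":0},
    {"gripper":1,"dx":0,"dy":0,"dz":-0.4,"roll":0},
    {"gripper":1,"dx":0,"dy":0,"dz":-0.4,"roll":0},
    {"gripper":1,"dx":0,"dy":0,"dz":-0.4,"roll":0},
    {"gripper":1,"dx":0,"dy":0,"dz":-0.4,"roll":0},
    {"gripper":1,"dx":0,"dy":0,"dz":-0.4,"roll":0},
    {"gripper":1,"dx":0,"dy":0,"dz":-0.4,"roll":0},
    {"gripper":1,"dx":0,"dy":0,"dz":-0.4,"roll":0},
    {"gripper":1,"dx":0,"dy":0,"dz":-0.4,"roll":0},
    {"gripper":1,"dx":0,"dy":0,"dz":-0.4,"roll":0},
  ],
)

```text
t: 15.8
tool_pos: [0.5692, 0.0318, -0.0256]
orientation: [0.0, 0.715, 0.699, -0.0]
contact_force: [0.5, -0.2, -0.3]
grip_width: 0.0133
```

```bash
python3 f.py
```

```text
16.05 [ 0.5692  0.0318 -0.0256] F [ 0.1224  0.031  -0.8203 -0.0381  0.0223  0.0041] 0.013565545845624163
```

Emit:
jog_arm(
  commands=[
    {"gripper":1,"dx":0,"dy":0,"dz":-0.3,"roll":0},
    {"gripper":1,"dx":0,"dy":3,"dz":-0.3,"roll":0},
    {"gripper":1,"dx":0.1,"dy":6,"dz":-0.3,"roll":0},
    {"gripper":1,"dx":0.2,"dy":9,"dz":-0.3,"roll":0},
    {"gripper":1,"dx":0.3,"dy":12,"dz":-0.3,"roll":0},
    {"gripper":1,"dx":0.3,"dy":14,"dz":-0.3,"roll":0},
    {"gripper":1,"dx":0.4,"dy":16,"dz":-0.3,"roll":0},
    {"gripper":1,"dx":0.4,"dy":17,"dz":-0.3,"roll":0},
    {"gripper":1,"dx":0.4,"dy":17,"dz":-0.3,"roll":0},
    {"gripper":1,"dx":0.4,"dy":17,"dz":-0.3,"roll":0},
  ],
)

```text
t: 16.93
tool_pos: [0.5696, 0.0489, -0.0259]
orientation: [-0.0, 0.715, 0.699, -0.0]
contact_force: [-0.5, 0.7, -0.2]
grip_width: 0.0135
```

```bash
python3 f.py
```

```text
17.1833 [ 0.5696  0.0487 -0.0259] F [-0.2606  0.5411 -0.601   0.0221  0.0065 -0.0127] 0.013327335917640286
```

Emit:
jog_arm(
  commands=[
    {"gripper":1,"dx":0,"dy":1,"dz":-0.2,"roll":0},
    {"gripper":1,"dx":0,"dy":2.5,"dz":-0.2,"roll":0},
    {"gripper":1,"dx":0.1,"dy":4,"dz":-0.2,"roll":0},
    {"gripper":1,"dx":0.1,"dy":6,"dz":-0.2,"roll":0},
    {"gripper":1,"dx":0.2,"dy":8,"dz":-0.2,"roll":0},
    {"gripper":1,"dx":0.2,"dy":10,"dz":-0.2,"roll":0},
    {"gripper":1,"dx":0.2,"dy":12,"dz":-0.2,"roll":0},
    {"gripper":1,"dx":0.3,"dy":14,"dz":-0.2,"roll":0},
    {"gripper":1,"dx":0.3,"dy":14,"dz":-0.2,"roll":0},
    {"gripper":1,"dx":0.3,"dy":14,"dz":-0.2,"roll":0},
  ],
)

```text
t: 18.07
tool_pos: [0.5701, 0.0633, -0.0259]
orientation: [-0.0, 0.715, 0.699, 0.0]
contact_force: [-0.6, 1.0, 2.2]
grip_width: 0.0137
```

```bash
python3 f.py
```

```text
18.3167 [ 0.5701  0.0632 -0.0259] F [0.0524 1.9083 2.6007 0.2556 0.0376 0.0239] 0.013745143171638078
```

Emit:
jog_arm(
  commands=[
    {"gripper":1,"dx":0,"dy":1,"dz":0.1,"roll":0},
    {"gripper":1,"dx":0,"dy":2,"dz":0.1,"roll":0},
    {"gripper":1,"dx":0.1,"dy":3,"dz":0.1,"roll":0},
    {"gripper":1,"dx":0.1,"dy":4,"dz":0.1,"roll":0},
    {"gripper":1,"dx":0.1,"dy":5,"dz":0.1,"roll":0},
    {"gripper":1,"dx":0.1,"dy":6,"dz":0.1,"roll":0},
    {"gripper":1,"dx":0.2,"dy":7,"dz":0.1,"roll":0},
    {"gripper":1,"dx":0.2,"dy":8,"dz":0.1,"roll":0},
    {"gripper":1,"dx":0.2,"dy":9,"dz":0.1,"roll":0},
    {"gripper":1,"dx":0.2,"dy":10,"dz":0.1,"roll":0},
  ],
)

```text
t: 19.2
tool_pos: [0.5702, 0.0728, -0.0259]
orientation: [0.0, 0.715, 0.699, 0.0]
contact_force: [0.8, -2.9, 3.7]
grip_width: 0.0136
```

```bash
python3 f.py
```

```text
19.45 [ 0.5702  0.073  -0.0259] F [ 0.3086 -2.0985  3.7648 -0.3343  0.0509  0.0234] 0.013511034797747224
```

Emit:
jog_arm(
  commands=[
    {"gripper":1,"dx":0,"dy":0,"dz":0.2,"roll":0},
    {"gripper":1,"dx":0,"dy":0,"dz":0.2,"roll":0},
    {"gripper":1,"dx":0,"dy":0.5,"dz":0.2,"roll":0},
    {"gripper":1,"dx":0,"dy":1,"dz":0.2,"roll":0},
    {"gripper":1,"dx":0,"dy":1.5,"dz":0.2,"roll":0},
    {"gripper":1,"dx":0,"dy":2,"dz":0.2,"roll":0},
    {"gripper":1,"dx":0.1,"dy":2.5,"dz":0.2,"roll":0},
    {"gripper":1,"dx":0.1,"dy":3,"dz":0.2,"roll":0},
    {"gripper":1,"dx":0.1,"dy":3.5,"dz":0.2,"roll":0},
    {"gripper":1,"dx":0.1,"dy":4,"dz":0.2,"roll":0},
  ],
)

```text
t: 20.33
tool_pos: [0.57, 0.0769, -0.0259]
orientation: [-0.0, 0.715, 0.699, -0.0]
contact_force: [-0.5, -1.9, 1.9]
grip_width: 0.0133
```

```bash
python3 f.py
```

```text
20.5833 [ 0.57    0.077  -0.0259] F [-0.0319 -1.1892  1.4738 -0.2053  0.0743 -0.0147] 0.01384350105252403
```

Drag is falling along with the lean (Fy about 0.6 × load), so green is loose so far. I'll go on to the centre.

Emit:
jog_arm(
  commands=[
    {"gripper":1,"dx":0,"dy":1,"dz":0.1,"roll":0},
    {"gripper":1,"dx":0,"dy":2,"dz":0.1,"roll":0},
    {"gripper":1,"dx":0,"dy":3,"dz":0.1,"roll":0},
    {"gripper":1,"dx":0.1,"dy":4,"dz":0.1,"roll":0},
    {"gripper":1,"dx":0.1,"dy":5,"dz":0.1,"roll":0},
    {"gripper":1,"dx":0.1,"dy":6,"dz":0.1,"roll":0},
    {"gripper":1,"dx":0.2,"dy":7,"dz":0.1,"roll":0},
    {"gripper":1,"dx":0.2,"dy":8,"dz":0.1,"roll":0},
    {"gripper":1,"dx":0.2,"dy":9.5,"dz":0.1,"roll":0},
    {"gripper":1,"dx":0.2,"dy":10.5,"dz":0.1,"roll":0},
  ],
)

```text
t: 21.47
tool_pos: [0.5703, 0.0875, -0.0258]
orientation: [-0.0, 0.715, 0.699, -0.0]
contact_force: [0.2, 0.3, -1.2]
grip_width: 0.0134
```

```bash
python3 f.py
```

```text
21.7167 [ 0.5704  0.0873 -0.0257] F [-0.1816  0.5424 -1.1228 -0.028   0.0063 -0.0045] 0.013780106493871102
```

Green is loose at the centre (Fy about 0). Back out and shift to blue.

Emit:
jog_arm(
  commands=[
    {"gripper":1,"dx":-0.2,"dy":-8,"dz":-0.1,"roll":0},
    {"gripper":1,"dx":-0.5,"dy":-22,"dz":-0.1,"roll":0},
    {"gripper":1,"dx":-0.8,"dy":-38,"dz":-0.1,"roll":0},
    {"gripper":1,"dx":-1,"dy":-50,"dz":-0.1,"roll":0},
    {"gripper":1,"dx":-1.2,"dy":-54,"dz":-0.1,"roll":0},
    {"gripper":1,"dx":-10,"dy":-54,"dz":-0.1,"roll":0},
    {"gripper":1,"dx":-20,"dy":-54,"dz":-0.1,"roll":0},
    {"gripper":1,"dx":-30,"dy":-54,"dz":-0.1,"roll":0},
    {"gripper":1,"dx":-35.2,"dy":-54,"dz":-0.1,"roll":0},
    {"gripper":1,"dx":-35.2,"dy":-54,"dz":-0.1,"roll":0},
  ],
)

```text
t: 22.6
tool_pos: [0.5343, 0.0332, -0.0258]
orientation: [-0.0, 0.715, 0.699, -0.0]
contact_force: [0.4, 0.4, -0.3]
grip_width: 0.0134
```

Emit:
jog_arm(
  commands=[
    {"gripper":1,"dx":0.1,"dy":3,"dz":0,"roll":0},
    {"gripper":1,"dx":0.2,"dy":7,"dz":0,"roll":0},
    {"gripper":1,"dx":0.3,"dy":11,"dz":0,"roll":0},
    {"gripper":1,"dx":0.3,"dy":14,"dz":0,"roll":0},
    {"gripper":1,"dx":0.4,"dy":17,"dz":0,"roll":0},
    {"gripper":1,"dx":0.4,"dy":19,"dz":0,"roll":0},
    {"gripper":1,"dx":0.4,"dy":20,"dz":0,"roll":0},
    {"gripper":1,"dx":0.4,"dy":20,"dz":0,"roll":0},
    {"gripper":1,"dx":0.4,"dy":20,"dz":0,"roll":0},
    {"gripper":1,"dx":0.4,"dy":20,"dz":0,"roll":0},
  ],
)

```text
t: 23.43
tool_pos: [0.5356, 0.0532, -0.0258]
orientation: [0.0, 0.715, 0.699, -0.0]
contact_force: [1.2, 0.1, -1.4]
grip_width: 0.0136
```

```bash
sed -i 's/im=None//' f.py; python3 f.py; python3 -c "
from h import *
T=toolT();gauge(camera('wrist'),'wrist',T)"
```

```text
23.6833 [ 0.5356  0.0532 -0.0258] F [ 0.3554  0.1108 -1.169  -0.0514  0.0134  0.0123] 0.013802377724871947
leaf 3 [ 189    6   52  146 5848] [0.48648214 0.14366374]
leaf 5 [ 263    5   43  147 5766] [0.52003971 0.1429734 ]
leaf 7 [ 337    3   44  150 6038] [0.55376554 0.14229591]
leaf 9 [ 401    1   60  153 6947] [0.58657827 0.14164342]
res mm [[0.8, -0.0], [0.3, -0.0], [0.1, -0.0], [-1.1, 0.0]] gauge [0.53495153 0.05516192] yawdeg 88.84426008797453
```

Emit:
jog_arm(
  commands=[
    {"gripper":1,"dx":0,"dy":0,"dz":-0.2,"roll":0},
    {"gripper":1,"dx":0,"dy":0,"dz":-0.3,"roll":0},
    {"gripper":1,"dx":0,"dy":0,"dz":-0.3,"roll":0},
    {"gripper":1,"dx":0,"dy":0,"dz":-0.3,"roll":0},
    {"gripper":1,"dx":0,"dy":1,"dz":-0.3,"roll":0},
    {"gripper":1,"dx":0,"dy":2,"dz":-0.3,"roll":0},
    {"gripper":1,"dx":0.1,"dy":3,"dz":-0.3,"roll":0},
    {"gripper":1,"dx":0.1,"dy":4,"dz":-0.3,"roll":0},
    {"gripper":1,"dx":0.1,"dy":5,"dz":-0.3,"roll":0},
    {"gripper":1,"dx":0.1,"dy":6,"dz":-0.3,"roll":0},
  ],
)

```text
t: 24.62
tool_pos: [0.536, 0.0593, -0.0259]
orientation: [0.0, 0.715, 0.699, 0.0]
contact_force: [0.4, -2.0, 2.4]
grip_width: 0.0136
```

```bash
python3 f.py
```

```text
24.8667 [ 0.536   0.0594 -0.0259] F [ 0.3588 -1.2216  2.3327 -0.1565  0.0314  0.0361] 0.013345658761516154
```

Emit:
jog_arm(
  commands=[
    {"gripper":1,"dx":0,"dy":0.5,"dz":0.1,"roll":0},
    {"gripper":1,"dx":0,"dy":1,"dz":0.1,"roll":0},
    {"gripper":1,"dx":0,"dy":1.5,"dz":0.1,"roll":0},
    {"gripper":1,"dx":0,"dy":2,"dz":0.1,"roll":0},
    {"gripper":1,"dx":0,"dy":2.5,"dz":0.1,"roll":0},
    {"gripper":1,"dx":0.1,"dy":3,"dz":0.1,"roll":0},
    {"gripper":1,"dx":0.1,"dy":3.5,"dz":0.1,"roll":0},
    {"gripper":1,"dx":0.1,"dy":4,"dz":0.1,"roll":0},
    {"gripper":1,"dx":0.1,"dy":4.5,"dz":0.1,"roll":0},
    {"gripper":1,"dx":0.1,"dy":5,"dz":0.1,"roll":0},
  ],
)

```text
t: 25.75
tool_pos: [0.5359, 0.0643, -0.0259]
orientation: [0.0, 0.715, 0.699, 0.0]
contact_force: [-0.2, -2.7, 3.1]
grip_width: 0.0138
```

```bash
python3 f.py
```

```text
26.0 [ 0.5359  0.0644 -0.0259] F [ 0.1522 -2.3645  3.4343 -0.3747  0.0803  0.0229] 0.013451499841529919
```

Emit:
jog_arm(
  commands=[
    {"gripper":1,"dx":0,"dy":0.5,"dz":0.2,"roll":0},
    {"gripper":1,"dx":0,"dy":1,"dz":0.2,"roll":0},
    {"gripper":1,"dx":0,"dy":1.5,"dz":0.2,"roll":0},
    {"gripper":1,"dx":0,"dy":2,"dz":0.2,"roll":0},
    {"gripper":1,"dx":0,"dy":2.5,"dz":0.2,"roll":0},
    {"gripper":1,"dx":0.1,"dy":3,"dz":0.2,"roll":0},
    {"gripper":1,"dx":0.1,"dy":3.5,"dz":0.2,"roll":0},
    {"gripper":1,"dx":0.1,"dy":4,"dz":0.2,"roll":0},
    {"gripper":1,"dx":0.1,"dy":4.5,"dz":0.2,"roll":0},
    {"gripper":1,"dx":0.1,"dy":5,"dz":0.2,"roll":0},
  ],
)

```text
t: 26.88
tool_pos: [0.5358, 0.0692, -0.0259]
orientation: [-0.0, 0.715, 0.699, -0.0]
contact_force: [0.5, -4.8, 0.7]
grip_width: 0.0134
```

```bash
python3 f.py
```

```text
27.1333 [ 0.5358  0.0693 -0.0259] F [-0.1722 -3.9869  0.7594 -0.6594  0.0418 -0.0088] 0.013696083594543561
```

Blue resists (−4.8 N with almost no lean), so it is starting to bind. Continuing slowly.

Emit:
jog_arm(
  commands=[
    {"gripper":1,"dx":0,"dy":0.4,"dz":0,"roll":0},
    {"gripper":1,"dx":0,"dy":0.8,"dz":0,"roll":0},
    {"gripper":1,"dx":0,"dy":1.2,"dz":0,"roll":0},
    {"gripper":1,"dx":0,"dy":1.6,"dz":0,"roll":0},
    {"gripper":1,"dx":0,"dy":2,"dz":0,"roll":0},
    {"gripper":1,"dx":0,"dy":2.4,"dz":0,"roll":0},
    {"gripper":1,"dx":0.1,"dy":2.8,"dz":0,"roll":0},
    {"gripper":1,"dx":0.1,"dy":3.2,"dz":0,"roll":0},
    {"gripper":1,"dx":0.1,"dy":3.6,"dz":0,"roll":0},
    {"gripper":1,"dx":0.1,"dy":4,"dz":0,"roll":0},
  ],
)

```text
t: 28.02
tool_pos: [0.5359, 0.0733, -0.0258]
orientation: [-0.0, 0.715, 0.699, -0.0]
contact_force: [-0.5, -4.9, -0.2]
grip_width: 0.0138
```

```bash
python3 f.py
```

```text
28.2667 [ 0.5359  0.0734 -0.0259] F [-0.1109 -3.9965 -0.3533 -0.6402  0.0736 -0.0038] 0.013388908382045931
```

Steady resistance of about −4.5 N implies roughly 3.5 N squeeze, consistent with a normal binding leaf. Now on to the middle of the foot.

Emit:
jog_arm(
  commands=[
    {"gripper":1,"dx":0,"dy":1.5,"dz":-0.1,"roll":0},
    {"gripper":1,"dx":0,"dy":3,"dz":-0.1,"roll":0},
    {"gripper":1,"dx":0.1,"dy":4.5,"dz":-0.1,"roll":0},
    {"gripper":1,"dx":0.1,"dy":6,"dz":-0.1,"roll":0},
    {"gripper":1,"dx":0.2,"dy":7.5,"dz":-0.1,"roll":0},
    {"gripper":1,"dx":0.2,"dy":9,"dz":-0.1,"roll":0},
    {"gripper":1,"dx":0.3,"dy":10.5,"dz":-0.1,"roll":0},
    {"gripper":1,"dx":0.3,"dy":12,"dz":-0.1,"roll":0},
    {"gripper":1,"dx":0.4,"dy":13.5,"dz":-0.1,"roll":0},
    {"gripper":1,"dx":0.4,"dy":14.5,"dz":-0.1,"roll":0},
  ],
)

```text
t: 29.15
tool_pos: [0.5364, 0.088, -0.0259]
orientation: [-0.0, 0.715, 0.699, -0.0]
contact_force: [0.7, -4.2, -0.8]
grip_width: 0.0133
```

```bash
python3 f.py; python3 -c "
from h import *
T=toolT();im=camera('wrist');save(im,'w6');gauge(im,'wrist',T)"
```

```text
29.4 [ 0.5364  0.0882 -0.0259] F [ 0.2342 -2.7895 -0.6766 -0.4678  0.038  -0.0382] 0.01333102901199493
leaf 3 [ 198   99   43   53 1999] [0.48664627 0.15663165]
leaf 5 [ 267  100   39   52 1907] [0.52028357 0.15572523]
leaf 7 [ 337   99   39   54 2033] [0.55406641 0.15498224]
leaf 9 [ 402   94   49   60 2443] [0.58722423 0.15496747]
res mm [[0.6, 0.2], [0.2, -0.1], [0.0, -0.3], [-0.8, 0.3]] gauge [0.53555956 0.06808943] yawdeg 89.02064367519462
```

View pics/w6.png

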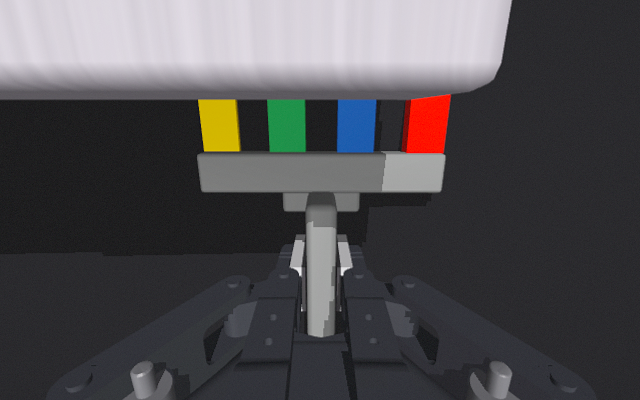

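The stove's lower edge shows at row 99, its far corner at about col 500, and blue (col 357) disappears beneath it in the right place. I'll check this numerically in the same camera frame.

```bash
python3 -c "
from h import *
T=toolT()
e=ray('wrist',(99,357),.038,T);print('edge@blue',e,'foot y',e[1]+.018,' leaf3 y by tool/w2:',T[1,3]-.0006+.098+.0004,'by close cam',T[1,3]+.002+.098)
for p in((55,505),(70,500),(20,510)):print(ray('wrist',p,.038,T)[:2],ray('wrist',p,.09,T)[:2])
print(ray('wrist',(125,357),.007,T))"
```

```text
edge@blue [0.55068006 0.16599435 0.038     ] foot y 0.18399435300653466  leaf3 y by tool/w2: 0.18593800813897365 by close cam 0.18813800813897366
[0.60249443 0.17948488] [0.57145509 0.17122422]
[0.60152849 0.17465482] [0.57094872 0.16869218]
[0.60237602 0.19029339] [0.57139301 0.17689033]
[0.55467134 0.15520999 0.007     ]
```

Emit:
jog_arm(
  commands=[
    {"gripper":1,"dx":0,"dy":-0.5,"dz":-0.1,"roll":0},
    {"gripper":1,"dx":0,"dy":-1,"dz":-0.1,"roll":0},
    {"gripper":1,"dx":0,"dy":-1.5,"dz":-0.1,"roll":0},
    {"gripper":1,"dx":0,"dy":-2,"dz":-0.1,"roll":0},
    {"gripper":1,"dx":0,"dy":-2,"dz":-0.1,"roll":0},
    {"gripper":1,"dx":0,"dy":-2,"dz":-0.1,"roll":0},
    {"gripper":1,"dx":0,"dy":-2,"dz":-0.1,"roll":0},
    {"gripper":1,"dx":0,"dy":-2,"dz":-0.1,"roll":0},
    {"gripper":1,"dx":0,"dy":-2,"dz":-0.1,"roll":0},
    {"gripper":1,"dx":0,"dy":-2,"dz":-0.1,"roll":0},
  ],
)

```text
t: 30.33
tool_pos: [0.5364, 0.0863, -0.0259]
orientation: [-0.0, 0.715, 0.699, 0.0]
contact_force: [-0.1, 5.8, -0.7]
grip_width: 0.0133
```

Emit:
jog_arm(
  commands=[
    {"gripper":0.4,"dx":0,"dy":0,"dz":0,"roll":0},
    {"gripper":0,"dx":0,"dy":0,"dz":0,"roll":0},
    {"gripper":-0.3,"dx":0,"dy":0,"dz":0,"roll":0},
    {"gripper":-0.3,"dx":0,"dy":0,"dz":0,"roll":0},
    {"gripper":-0.3,"dx":0,"dy":0,"dz":0,"roll":0},
    {"gripper":-0.3,"dx":0,"dy":0,"dz":0,"roll":0},
    {"gripper":-0.3,"dx":0,"dy":0,"dz":0,"roll":0},
    {"gripper":-0.3,"dx":0,"dy":0,"dz":0,"roll":0},
    {"gripper":-0.3,"dx":0,"dy":0,"dz":0,"roll":0},
    {"gripper":-0.3,"dx":0,"dy":0,"dz":0,"roll":0},
  ],
)

```text
t: 31.17
tool_pos: [0.5364, 0.0858, -0.026]
orientation: [-0.0, 0.715, 0.699, -0.0]
contact_force: [-0.2, 0.2, -0.3]
grip_width: 0.0557
```

Emit:
jog_arm(
  commands=[
    {"gripper":-0.3,"dx":0,"dy":0,"dz":8,"roll":0},
    {"gripper":-0.3,"dx":0,"dy":0,"dz":20,"roll":0},
    {"gripper":-0.3,"dx":0,"dy":0,"dz":35,"roll":0},
    {"gripper":-0.3,"dx":0,"dy":0,"dz":55,"roll":0},
    {"gripper":-0.3,"dx":0,"dy":0,"dz":80,"roll":0},
    {"gripper":-0.3,"dx":0,"dy":-20,"dz":100,"roll":0},
    {"gripper":-0.3,"dx":0,"dy":-50,"dz":120,"roll":0},
    {"gripper":-0.3,"dx":0,"dy":-80,"dz":130,"roll":0},
    {"gripper":-0.3,"dx":0,"dy":-100,"dz":130,"roll":0},
    {"gripper":-0.3,"dx":0,"dy":-100,"dz":130,"roll":0},
  ],
)

```text
t: 32.0
tool_pos: [0.538, -0.0179, 0.1069]
orientation: [0.002, 0.716, 0.698, 0.001]
contact_force: [-0.2, -0.5, 0.0]
grip_width: 0.0555
```

```bash
python3 f.py; python3 -c "
from h import *
T=toolT();im=camera('wrist');save(im,'w7')
e=[ray('wrist',p,.09,T)[:2] for p in((30,320),)];print(T[:3,3])"
```

```text
32.25 [ 0.5361 -0.0132  0.1039] F [ 0.1343  0.1075 -0.3037 -0.0029  0.0115  0.0063] 0.05593581409895929
[ 0.53611129 -0.01308219  0.10381392]
```

View pics/w7.png

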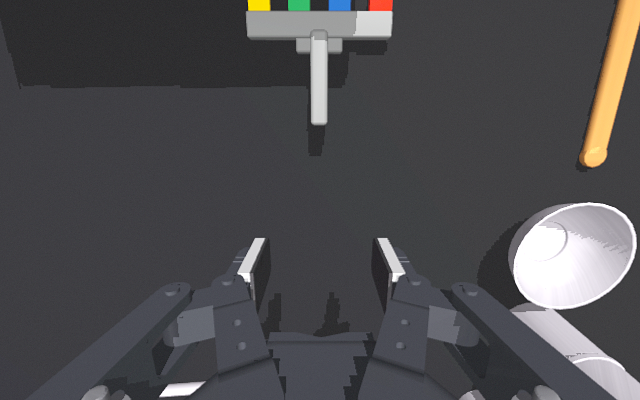

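The hand is clear. The gauge lies flat with its leaves under the stove, and backing off 2 mm took 5.8 N, so blue really binds. Handing in.

```bash
python3 -c "
from rig import *
job_done()"
```

```text
the job is handed in; nothing more can be done
```

The **blue leaf (7 mm)** is the first to bind, and it is lying under the hanging foot with the gripper let go and clear. I handed the job in at about 32 s of the 64 s allowed.

- **Yellow (3 mm):** it slid in loose.
- **Green (5 mm):** it slid to the middle with only the drag of the gauge on the stone. Sideways force at the centre was about 0.
- **Blue (7 mm):** it met steady resistance of about 4–5 N going in, and about 5.8 N when I drew it back 2 mm to centre it. By my estimate that is 3–4 N of squeeze, so a gap of roughly 6.3 mm.
- **Red (9 mm):** not tried, since blue already bound.

Checks that failed or disagreed:
- **First grip:** the fingers closed on nothing. In the wrist pictures the fingertips sat about 36 mm higher than the reported tool position. I lowered the hand about 31 mm and the second grip held. The gauge did not move during the miss.
- **Lean on the gauge:** it varied between lightly held up (about −1 N) and about 4 N of pressing. I trimmed the height by tenths of a millimetre as I went. At the end of the green pass the hand was carrying about the gauge's weight.
- **Foot position:** two camera estimates put blue 0.6 mm and 4 mm past the foot's axis, so I backed it off 2 mm. It should be within about 2 mm of the middle, but the foot itself was hidden, so I could not check this directly.

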